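Slip the rolling pin out of the hatch box

ROBOT

A 6-joint arm with a two-finger parallel gripper is mounted at the origin on the work surface. World frame = base frame: x ahead of the robot, y to its left, z up, the work surface at z = 0. Lengths are in m, angles in rad, forces in N, time in s.
With the tool pointing down it reaches from about 0.2 to 0.875 m from the base axis. Payload 3.4 kg.
Tool frame: the origin (TCP) lies at the very end of the fingers, on their centre line; the grasp point (between the pads) lies 19 mm behind it (r.tcp_to_grasp is the distance from the TCP to the grasp point, in m); z points along the fingers, y is the line along which they close (so a half turn about z gives the same grasp; the last joint's range is limited). The gripper opens to 94 mm and grips with 3 to 60 N. Pads are 16 mm wide; open, the fingers measure 119 mm over their backs; the gripper's body (75 mm by 177 mm) begins 78 mm behind the grasp point.
Start: joints at [1.223, 0.276, 1.505, -0, 1.361, -0.121], TCP at [0.129, 0.56, 0.205] pointing down, gripper open.
Joint ranges: [-2.89, 2.89], [-0.75, 2.08], [0.22, 2.7], [-1.18, 4.32], [0.11, 2.71], [-2.7, 2.7]. Speed limits (rad/s): [2.57, 2.57, 3.14, 3.14, 3.14, 3.14].

INTERFACE

Orientations are given as a rotation vector (axis times angle).
In Python, from bench import r, eyes gives the robot as it stands.
- The arm moves only by the shell command python3 -m handwheel 'ROWS'. ROWS is JSON, a list of rows, each a list of 7 numbers: the turn, a rotation vector about the tool's x, y, z in degrees, then the shift along the tool's x, y, z in m, then the opening, from -1 (shut) to 1 (fully open). A call has 1 to 5 rows; each row shifts and turns the commanded pose from where the row before left it, along the tool's axes as they then stand; what a row does not reach is not made up. A row lasts 1/10 s, in which the tool goes at most 50 mm and 8.59 degrees, less where a joint would pass 70% of its speed; a pose out of reach is approached as far as the arm can. A call is refused whole if a number of a shift passes 0.05 or a number of a turn 8.59, either way. A call with a gripper value outside its range is refused whole. The fingers move at their own pace and stop on an object; the grip force is fixed at half the most. Time passes only in rows, so rows that do not move let the fingers close. It gives the time, the measured TCP pose, the force, the opening and the grip force at its end, in the units of the state.
- r.get_obs(): the state, without advancing time (a new reading comes with each control period).
- eyes.get_image(name): name is "side" or "top" or "wrist"; returns (picture, depth): 480x640x3 uint8, red, green, blue; 480x640 float32, m along the optical axis (not along the pixel's ray), 0 where there is no reading.
- eyes.get_calibration(name): a dict with "intrinsics" (3x3 intrinsics, pixels), "camera_from_world" (4x4, takes a point from world to camera coordinates). Camera axes: x right, y down, z forward; pixel columns grow to the right and rows downward; lengths in m; the calibration is good to about 2 mm. A picture is of the moment at which its call begins: read the wrist's pose just before it. get_calibration takes no time and is no camera call; for the wrist camera it gives the pose at the moment of the call.
- r.job_done(): hands the job in; it is judged then, once.
Trained networks look in the newest picture that a camera, given by its name, has taken for a name from the list of things; names that differ only in an ending like _2 or _b are one class to them, and where a whole thing is asked for, a point or a joint stands for the part that bears it (a point fixed in the world has none). Each returns a list of dicts, best first, with "conf" (0 to 1); they miss things now and then, are a little off and sometimes report something else, mostly with a low value. They report only what shows in the picture. A call takes as long as a camera call. They do not tell look-alikes from the thing itself.
- eyes.boxes_of(label, camera): "rect" ([left, top, width, height] in pixels, round what is visible of it).
- eyes.outline_of(label, camera): "mask" (480x640 bool, what is visible of it) and "rect" ([left, top, width, height] in pixels, round what is visible of it).
- eyes.landmark_of(label, camera): "xy" ([column, row] in pixels: a listed point, or the origin of a listed thing).
The state is a dict: "time_s": time; "joint_pos": joint angles; "joint_vel": joint speeds; "joint_torque": joint torques, N m; "eef_pos": TCP position; "tcp_rot": TCP orientation; "ft_force": force on the tool from outside, world axes, zero at the start; "moment": the same for the moment, N m; "gripper_width": finger opening in m; "gripper_force": force on a finger pad.
Only numpy, scipy, OpenCV 4.12 (cv2) and the standard library are available. Lean on these libraries where they do the work, as an engineer would, in place of code of your own. Each camera call takes 0.05 s, during which the arm holds its last target. There are 200 camera calls.

TASK

Take the red rolling pin out of the wooden box through the open hatch in its top; the pin is longer than the hatch, so slip it out end first at a slant. Then hold it level in the gripper over the middle of the hatch, all of it at least 6 cm above the top of the box, and finish like that, still holding it. Leave the lantern, the spice jar and the cup standing where they are.

Things in the scene. Friction and masses are not known exactly. Their poses are not given: they have to be found in the camera images.
- box: fixed wooden box, 326 long (x axis) x 156 wide (y) x 78 high (z) mm; origin at the centre of its underside, on the work surface. Walls and floor 8 mm thick; inside 310 long x 140 wide, inner floor 8 mm above the work surface. Boards 8 mm thick, flush with the top, cover the last 80 mm of the inside at each end; between them is the hatch.
- hatch (a point): centre of the hatch, the only opening of the box, 150 mm along the box x 140 mm (the full inner width), level with the top face of the box, 78 mm above the work surface; axes as the box (x along its length)
- pin: loose slim red-lacquered rolling pin, 210 mm long (its x axis), about 100 g; origin at its very centre. Barrel: the middle 122 mm, 22 mm in diameter; handles at both ends at most 16 mm. Slightly flattened below, so it does not roll by itself. At the start it lies on the inner floor, its centre 19 mm above the work surface, roughly along the box, its middle under the hatch
- pin_end_a (a point): tip of the pin at +x, on its axis, 105 mm from the centre
- pin_end_b (a point): tip of the pin at -x, on its axis, 105 mm from the centre
- lantern: orange lantern with a glass middle and a wire bail, 90 mm in diameter, 161 mm high, loose, upright; origin at the centre of its underside
- jar: glass spice jar with a steel screw lid, 56 mm in diameter, 81 mm high, loose; origin at the centre of its underside
- cup: blue ceramic cup, 76 mm in diameter, 80 mm high, loose; origin at the centre of its underside
- key_hook: fixed green plastic keyring hook on a 70 x 50 mm foot, 110 mm high; origin at the centre of its underside
- box_door (a joint): angle (rad) of the hatch's wooden door: 0 shut, about 3.3 at the start: thrown right over, it stays by friction, sticking out up to 160 mm beyond the box's +y long wall and sloping down, at most 8 mm above the top
Mind the look-alikes: they are no part of the job. Of the things like the pin, leave any that is grey; of the rest the smaller one is meant.

How it is judged:
On the way:
1. the pin slants through the hatch: one tip above the top of the box, the other still below it (((z of pin_end_a in the frame of hatch above 0.01 m and z of pin_end_b in the frame of hatch below -0.01 m) or (z of pin_end_b in the frame of hatch above 0.01 m and z of pin_end_a in the frame of hatch below -0.01 m))), for 0.1 s.
At the end, for the whole second after the job is handed in: The pin is gripped by the fingers and still, both tips more than 55 mm above the top of the box, level within 0.22 rad (12 degrees), its centre within 60 mm horizontally of the hatch centre, not touching the box (z of each of pin_end_a, pin_end_b in the frame of hatch above 0.055 m and angle between pin's own x axis and vertical between 1.35 and 1.79 rad and horizontal distance between pin and hatch below 0.06 m and contact force between pin and the fingers above 2 N and contact force between pin and box below 0.1 N and linear speed of pin below 0.03 m/s); the arm keeps its last pose, push and grip.
It fails at once if the lantern, jar or cup is pushed more than 25 mm or tipped over (distance of any of lantern, jar, cup from where it was at the start of the episode above 0.025 m or angle between any of lantern, jar, cup's own z axis and vertical above 0.5 rad).
It also fails if it takes over 42 s, if anything falls off the work surface, if the arm or the gripper's body presses on something with over 40 N, if the wrist force passes 120 N, or if a joint passes its speed limit or range.

## Working session

There is one attempt and no reset: what is moved stays moved. The work goes in short steps, Python scripts to look and compute and a shell command to move; the robot and the scene stay as the last step left them, time stands still between calls to the robot, and variables do not carry over. Pictures are saved under pics/ and viewed, at most 10 in all, crops included, and the job is handed in when it is done.

```bash
mkdir -p pics
cat > h.py <<'E'
import numpy as np, cv2
from bench import r, eyes
def pts(name, depth, mask):
    c=eyes.get_calibration(name); K=np.array(c["intrinsics"]); T=np.linalg.inv(np.array(c["camera_from_world"]))
    v,u=np.nonzero(mask&(depth>0)); z=depth[v,u]
    P=np.stack([(u-K[0,2])*z/K[0,0],(v-K[1,2])*z/K[1,1],z,np.ones_like(z)])
    return (T@P)[:3].T
def save(n,im): cv2.imwrite(f"pics/{n}.png",cv2.cvtColor(im,cv2.COLOR_RGB2BGR))
E
python3 - <<'E'
from h import *
for n in("top","side"):
    im,d=eyes.get_image(n); save(n,im); np.save(n,d)
    for l in("pin","box","lantern","jar","cup","key_hook"):
        for o in eyes.outline_of(l,n)[:4]:
            if o["conf"]<.2: continue
            p=pts(n,d,o["mask"]); print(n,l,round(o["conf"],2),o["rect"],p.mean(0).round(3) if len(p) else '',np.percentile(p,[2,98],axis=0).round(3).tolist())
print(r.get_obs()["time_s"],r.get_obs()["tcp_rot"])
E
```

```text
top pin 0.93 [435.7, 325.7, 68.2, 59.1] [ 0.257 -0.261  0.018] [[0.196, -0.341, 0.008], [0.316, -0.181, 0.025]]
top pin 0.87 [307.7, 186.6, 26.4, 61.5] [0.584 0.093 0.027] [[0.52, 0.063, 0.021], [0.656, 0.121, 0.033]]
top pin 0.63 [179.8, 276.6, 52.6, 116.2] [0.31  0.367 0.025] [[0.187, 0.314, 0.012], [0.438, 0.418, 0.033]]
top pin 0.49 [177.7, 150.2, 49.6, 48.6] [0.677 0.364 0.09 ] [[0.644, 0.331, 0.001], [0.72, 0.408, 0.155]]
top box 0.94 [214.7, 143.0, 159.2, 150.8] [0.598 0.136 0.058] [[0.43, -0.01, 0.004], [0.73, 0.307, 0.081]]
top lantern 0.59 [177.3, 152.8, 49.8, 47.3] [0.677 0.363 0.091] [[0.644, 0.33, 0.01], [0.717, 0.404, 0.155]]
top jar 0.72 [412.3, 188.1, 29.5, 26.1] [ 0.617 -0.157  0.07 ] [[0.595, -0.185, 0.008], [0.643, -0.135, 0.085]]
top cup 0.69 [395.2, 245.3, 41.5, 35.9] [ 0.471 -0.134  0.035] [[0.434, -0.162, -0.001], [0.503, -0.092, 0.083]]
top cup 0.59 [307.1, 185.8, 29.2, 61.2] [0.586 0.091 0.026] [[0.52, 0.061, 0.007], [0.658, 0.121, 0.033]]
top key_hook 0.61 [213.7, 102.2, 31.4, 39.5] [0.829 0.318 0.032] [[0.795, 0.288, -0.001], [0.861, 0.353, 0.11]]
side pin 
[... 328 characters left out ...]
0.82 [286.8, 174.6, 130.0, 104.9] [0.591 0.111 0.058] [[0.421, -0.03, 0.004], [0.73, 0.3, 0.083]]
side lantern 0.66 [354.8, 130.6, 26.2, 42.7] [0.684 0.355 0.088] [[0.65, 0.333, 0.03], [0.724, 0.393, 0.149]]
side jar 0.78 [377.2, 296.2, 24.3, 38.7] [ 0.62  -0.173  0.06 ] [[0.597, -0.19, 0.005], [0.647, -0.14, 0.086]]
side cup 0.88 [305.9, 287.8, 39.3, 48.4] [ 0.472 -0.126  0.048] [[0.437, -0.164, 0.004], [0.504, -0.093, 0.083]]
side cup 0.21 [317.7, 235.6, 63.4, 14.9] [0.578 0.092 0.026] [[0.512, 0.063, 0.01], [0.648, 0.122, 0.034]]
side key_hook 0.59 [406.4, 156.3, 27.3, 31.4] [0.836 0.312 0.034] [[0.802, 0.286, 0.006], [0.862, 0.35, 0.11]]
0.7 [3.55567003e-01 3.12139317e+00 2.44191545e-04]
```

Run:
```python
import cv2
a=cv2.imread("pics/top.png")[90:410,140:520]
cv2.imwrite("pics/topc.png",cv2.resize(a,(712,600),interpolation=3))
a=cv2.imread("pics/top.png")[140:300,210:390]
cv2.imwrite("pics/topd.png",cv2.resize(a,(675,600),interpolation=3))
```

```text
(no output)
```

View pics/topc.png

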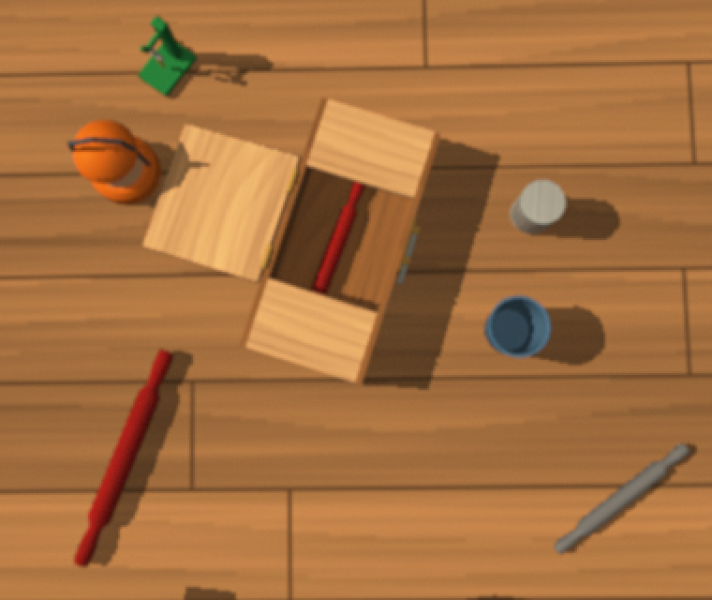

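View pics/topd.png

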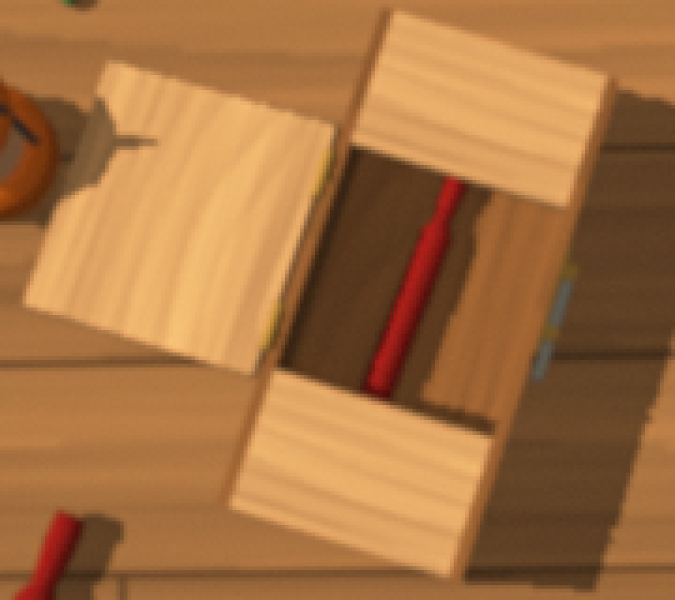

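Pin look-alikes in the top picture: the large red pin at (206,335), the grey one at (470,355), and the red one in the box at (321,217). The one in the box is the smaller non-grey one (barrel about 20 mm thick, under the hatch). The enlarged crop confirms it: red, with its barrel partly under the near board and its far handle showing.

Run:
```python
from h import *
from scipy.spatial.transform import Rotation as R
c=eyes.get_calibration("top");K=np.array(c["intrinsics"]);T=np.linalg.inv(np.array(c["camera_from_world"]))
def ray(u,v,z):
    d=T[:3,:3]@np.linalg.solve(K,[u,v,1]);o=T[:3,3];return o+d*(z-o[2])/d[2]
C=np.array([ray(210+a/3.75,140+b/3.75,.078) for a,b in((388,10),(612,80),(460,578),(228,505))])
print("cam",T[:3,3],"corners",C.round(3).tolist(),[np.linalg.norm(C[i]-C[i-1]).round(3) for i in range(4)])
ctr=C.mean(0);e=(C[0]+C[1]-C[2]-C[3]);e[2]=0;e/=np.linalg.norm(e);n=np.array([-e[1],e[0],0])
# hatch edge check
H=np.array([ray(210+a/3.75,140+b/3.75,.078) for a,b in((355,145),(568,207),(493,436),(280,370))]);print("hatch",ctr.round(4),H.mean(0).round(4),"yaw",np.degrees(np.arctan2(e[1],e[0])))
for cam in("top","side"):
    im=cv2.imread(f"pics/{cam}.png")[:,:,::-1].astype(int);d=np.load(cam+".npy")
    m=(im[...,0]>90)&(im[...,1]<60)&(im[...,2]<60)
    p=pts(cam,d,m);k=(np.abs((p-ctr)@e)<.12)&(np.abs((p-ctr)@n)<.07)&(p[:,2]<.06);p=p[k]
    q=np.stack([(p-ctr)@e,(p-ctr)@n,p[:,2]],1)
    print(cam,len(q))
    for s in np.arange(-.1,.1,.01):
        w=q[(q[:,0]>=s)&(q[:,0]<s+.01)]
        if len(w): print(round(s+.005,3),len(w),w[:,1].min().round(4),w[:,1].max().round(4),w[:,1].mean().round(4),w[:,2].max().round(4))
M=R.from_rotvec(r.get_obs()["tcp_rot"]).as_matrix();print(M.round(3),r.get_obs()["eef_pos"], r.get_obs()["gripper_width"])
```

```text
cam [0.40770917 0.06981376 1.10632778] corners [[0.757, 0.104, 0.078], [0.709, -0.035, 0.078], [0.402, 0.064, 0.078], [0.448, 0.204, 0.078]] [np.float64(0.325), np.float64(0.147), np.float64(0.323), np.float64(0.148)]
hatch [0.579  0.0844 0.078 ] [0.5795 0.0837 0.078 ] yaw -17.912265420917695
top 883
-0.065 32 -0.0628 0.0528 -0.0092 0.0322
-0.055 55 -0.059 0.0528 0.0185 0.0317
-0.045 61 -0.0123 0.0648 0.0204 0.0329
-0.035 65 -0.0131 0.0502 0.0183 0.034
-0.025 66 -0.0141 0.0478 0.0156 0.0332
-0.015 67 -0.0142 0.0454 0.0155 0.0323
-0.005 64 -0.0135 0.0433 0.0154 0.0348
0.005 57 -0.0161 0.0403 0.0122 0.032
0.015 60 -0.0172 0.036 0.0104 0.033
0.025 48 -0.0173 0.0303 0.0064 0.0331
0.035 48 -0.0175 0.0513 0.0117 0.0321
0.045 56 -0.0178 0.0544 0.0189 0.0314
0.055 53 -0.0132 0.0509 0.0239 0.0277
0.065 63 -0.0118 0.0489 0.023 0.0318
0.075 58 -0.0135 0.0462 0.0218 0.0285
0.085 30 -0.0168 0.0564 0.0205 0.0305
side 460
-0.075 23 0.0026 0.0402 0.0123 0.032
-0.065 34 0.0003 0.0254 0.0104 0.0354
-0.055 29 0.0017 0.0378 0.0116 0.0342
-0.045 33 -0.0008 0.022 0.0083 0.0342
-0.035 31 -0.0014 0.0368 0.0086 0.0342
-0.025 33 -0.0022 0.0381 0.009 0.0342
-0.015 32 -0.0033 0.0197 0.0065 0.0398
-0.005 31 -0.0043 0.0186 0.0069 0.035
0.005 31 -0.0041 0.0179 0.0053 0.0367
0.015 32 -0.0038 0.0356 0.0048 0.0345
0.025 34 -0.0033 0.0182 0.0044 0.0346
0.035 32 -0.0027 0.0342 0.0069 0.0377
0.045 32 -0.007 0.0205 0.004 0.0338
0.055 23 -0.0007 0.0176 0.0053 0.0341
0.065 22 -0.0015 0.0287 0.0057 0.0286
0.075 8 -0.0052 0.0095 0.0029 0.0319
[[-0.974  0.225  0.   ]
 [ 0.225  0.974  0.   ]
 [ 0.     0.    -1.   ]] [0.12930009 0.56030826 0.20553188] 0.0939856816476409
```

```bash
python3 -m handwheel '[[0,0,8,0,0,-0.045,1],[0,0,0,-0.039,-0.0185,0,1],[0,0,0,-0.039,-0.0185,0,1],[0,0,0,-0.039,-0.0185,0,1],[0,0,0,-0.039,-0.0185,0,1]]'; python3 -m handwheel '[[0,0,0,-0.039,-0.0185,0,1],[0,0,0,-0.039,-0.0185,0,1],[0,0,0,-0.039,-0.0185,0,1],[0,0,0,-0.039,-0.0185,0,1],[0,0,0,-0.039,-0.0185,0,1]]'; python3 -m handwheel '[[0,0,0,-0.039,-0.0185,0,1],[0,0,0,-0.039,-0.0185,0,1],[0,0,0,-0.039,-0.0185,0,1],[0,0,0,-0.039,-0.0185,0,1],[0,0,0,0,0,0,1]]'
cat > look.py <<'E'
from h import *
from scipy.spatial.transform import Rotation as R
import sys
o=r.get_obs();M=R.from_rotvec(o["tcp_rot"]).as_matrix();print(o["time_s"],o["eef_pos"].round(4) if hasattr(o["eef_pos"],'round') else o["eef_pos"],M.round(3).tolist())
im,d=eyes.get_image("wrist");save(sys.argv[1],im);np.save("wd",d)
for x in eyes.outline_of("pin","wrist")[:3]:
    p=pts("wrist",d,x["mask"]);print(round(x["conf"],2),x["rect"])
    if len(p)<50: continue
    a=np.cov(p[:,:2].T);w,v=np.linalg.eigh(a);ax=v[:,1]*np.sign(v[0,1]);c=np.median(p,0);b=np.array([-ax[1],ax[0]])
    t=(p[:,:2]-c[:2])@ax;y=(p[:,:2]-c[:2])@b
    print("med",c.round(4),"axis yaw",np.degrees(np.arctan2(ax[1],ax[0])).round(1),"extent",t.min().round(3),t.max().round(3))
    for s in np.arange(-.1,.1,.01):
        k=(t>=s)&(t<s+.01)
        if k.sum()>5: print(round(s+.005,3),(c[:2]+ax*(s+.005)).round(3),np.percentile(y[k],[3,97]).round(4),np.percentile(p[k,2],95).round(4))
E
python3 look.py w1
```

```text
time_s: 1.2
eef_pos: [0.2493, 0.4342, 0.2507]
tcp_rot: [0.571, 3.089, 0.001]
ft_force: [0.2, -0.2, 0.0]
gripper_width: 0.0938
gripper_force: 0.0
time_s: 1.7
eef_pos: [0.3983, 0.2777, 0.2507]
tcp_rot: [0.572, 3.088, 0.001]
ft_force: [1.2, 0.2, 0.3]
gripper_width: 0.094
gripper_force: 0.0
time_s: 2.2
eef_pos: [0.5201, 0.1503, 0.25]
tcp_rot: [0.58, 3.085, -0.003]
ft_force: [0.1, 0.1, -0.4]
gripper_width: 0.0941
gripper_force: 0.0
2.2 [0.5201 0.1503 0.25  ] [[-0.932, 0.363, 0.002], [0.363, 0.932, -0.002], [-0.002, -0.001, -1.0]]
0.68 [291.2, 226.4, 22.8, 109.0]
med [0.5789 0.0979 0.0275] axis yaw -21.3 extent -0.076 0.102
-0.065 [0.518 0.121] [-0.0091  0.009 ] 0.0308
-0.055 [0.528 0.118] [-0.0112  0.0103] 0.0304
-0.045 [0.537 0.114] [-0.0099  0.0102] 0.0306
-0.035 [0.546 0.111] [-0.01    0.0101] 0.0304
-0.025 [0.556 0.107] [-0.0103  0.0101] 0.0305
-0.015 [0.565 0.103] [-0.0107  0.0108] 0.0305
-0.005 [0.574 0.1  ] [-0.011   0.0107] 0.0304
0.005 [0.584 0.096] [-0.0097  0.0099] 0.0303
0.015 [0.593 0.092] [-0.0099  0.0098] 0.0304
0.025 [0.602 0.089] [-0.0102  0.0097] 0.0306
0.035 [0.612 0.08
[... 231 characters left out ...]
.0074  0.0077] 0.0268
0.095 [0.667 0.063] [-0.0061  0.0067] 0.0253
0.6 [423.5, 3.9, 34.9, 105.5]
med [0.3847 0.3366 0.0256] axis yaw -20.3 extent -0.048 0.06
-0.045 [0.342 0.352] [-0.0098  0.0186] 0.0282
-0.035 [0.352 0.349] [-0.0095  0.0169] 0.0313
-0.025 [0.361 0.345] [-0.0098  0.0165] 0.0313
-0.015 [0.371 0.342] [-0.0099  0.0161] 0.0314
-0.005 [0.38  0.338] [-0.0102  0.0166] 0.0313
0.005 [0.389 0.335] [-0.0085  0.0152] 0.0298
0.015 [0.399 0.331] [-0.0047  0.0114] 0.0256
0.025 [0.408 0.328] [-0.0061  0.0118] 0.026
0.035 [0.418 0.325] [-0.0071  0.0123] 0.0273
0.045 [0.427 0.321] [-0.0075  0.0125] 0.027
0.055 [0.436 0.318] [-0.007   0.0177] 0.0267
0.065 [0.446 0.314] [-0.001   0.0089] 0.0202
```

View pics/w1.png

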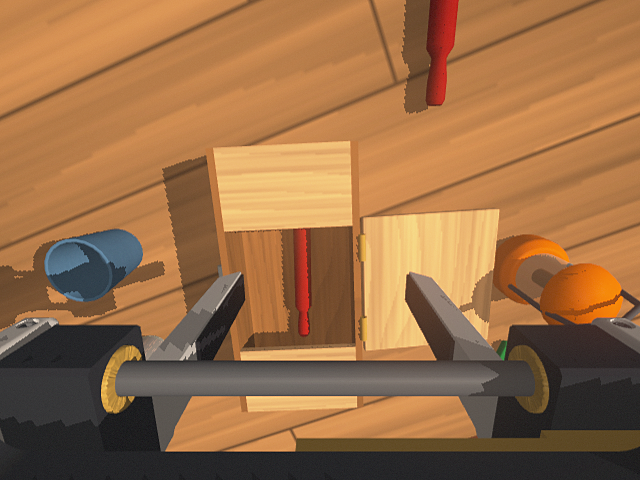

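The picture shows the hatch at columns 225–355, rows 228–348, with the small red pin inside at column 302. The far handle tip is near row 335. Next I check the box pose from depth.

Run:
```python
from h import *
d=np.load("wd.npy");cm=np.zeros(d.shape,bool);cm[138:230,200:358]=1;cm[345:362,238:356]=1
p=pts("wrist",d,cm);p=p[(p[:,2]>.073)&(p[:,2]<.083)]
print(len(p),np.median(p[:,2]))
near=pts("wrist",d,np.pad(np.ones((92,158),bool),((138,250),(200,282))));near=near[(near[:,2]>.073)&(near[:,2]<.083)]
R1=cv2.minAreaRect(near[:,:2].astype(np.float32)*1000);print("near board",R1,cv2.boxPoints(R1).round(1).tolist())
R2=cv2.minAreaRect(p[:,:2].astype(np.float32)*1000);print("all",R2)
```

```text
13926 0.07823877001944149
near board ((464.4704895019531, 126.67839050292969), (155.5684051513672, 92.92876434326172), 70.49801635742188) [[394.70001220703125, 68.9000015258789], [482.29998779296875, 37.79999923706055], [534.2000122070312, 184.5], [446.6000061035156, 215.5]]
all ((541.4165649414062, 99.4273681640625), (155.5684051513672, 256.1869201660156), 70.49801635742188)
```

```bash
python3 -m handwheel '[[0,0,0,-0.0415,-0.0137,0,0.2],[0,0,0,-0.0413,-0.0137,0,0.2],[0,0,0,0,0,0.04,0.2],[0,0,0,0,0,0.04,0.2],[0,0,0,0,0,0.04,0.2]]'; python3 -m handwheel '[[0,0,0,0,0,0.02,0.2],[0,0,0,0,0,0,0.2]]'
```

```text
time_s: 2.8
eef_pos: [0.5832, 0.1004, 0.1297]
tcp_rot: [0.57, 3.089, 0.002]
ft_force: [-0.3, 0.7, -0.1]
gripper_width: 0.0581
gripper_force: 0.0
time_s: 3.0
eef_pos: [0.5803, 0.1004, 0.1074]
tcp_rot: [-0.568, -3.082, 0.002]
ft_force: [-0.2, 1.0, 1.1]
gripper_width: 0.0565
gripper_force: 0.0
```

```bash
python3 -m handwheel '[[0,0,0,0,0,0.035,0.2],[0,0,0,0,0,0.03,0.2],[0,0,0,0,0,0.02,0.2],[0,0,0,0,0,0.009,0.2],[0,0,0,0,0,0,0.2]]'
```

```text
time_s: 3.5
eef_pos: [0.5838, 0.0997, 0.0168]
tcp_rot: [-0.571, -3.089, -0.0]
ft_force: [0.7, 0.8, 0.3]
gripper_width: 0.0565
gripper_force: 0.0
```

```bash
python3 -m handwheel '[[0,0,0,0,0,0.004,0.2],[0,0,0,0,0,0,-1],[0,0,0,0,0,0,-1],[0,0,0,0,0,0,-1],[0,0,0,0,0,0,-1]]'; python3 -m handwheel '[[0,0,0,0,0,0,-1],[0,0,0,0,0,0,-1],[0,0,0,0,0,-0.01,-1],[0,0,0,0,0,0,-1]]'
```

```text
time_s: 4.0
eef_pos: [0.5842, 0.0987, 0.0129]
tcp_rot: [0.572, 3.088, -0.0]
ft_force: [-0.6, -0.4, -0.5]
gripper_width: 0.0277
gripper_force: 0.3
time_s: 4.4
eef_pos: [0.585, 0.0991, 0.0237]
tcp_rot: [0.572, 3.087, 0.001]
ft_force: [-0.8, -0.2, -0.9]
gripper_width: 0.0207
gripper_force: 30.0
```

```bash
python3 -m handwheel '[[0,0,0,0.01,0,0,-1],[0,0,0,0.01,0,0,-1],[0,0,0,0.01,0,0,-1],[0,0,0,0,0,0,-1]]' && python3 -m handwheel '[[0,-5.5,0,0,0,-0.009,-1],[0,-5.5,0,-0.001,0,-0.009,-1],[0,0,0,0,0,0,-1]]'
```

```text
time_s: 4.8
eef_pos: [0.5532, 0.1103, 0.0222]
tcp_rot: [-0.57, -3.087, 0.001]
ft_force: [0.8, 0.4, -0.9]
gripper_width: 0.0208
gripper_force: 30.0
time_s: 5.1
eef_pos: [0.5528, 0.1104, 0.0408]
tcp_rot: [0.534, 2.905, -0.052]
ft_force: [-0.1, 0.7, -0.7]
gripper_width: 0.0209
gripper_force: 30.0
```

```bash
python3 -m handwheel '[[0,-5.5,0,-0.002,0,-0.009,-1],[0,-5.5,0,-0.003,0,-0.0085,-1],[0,0,0,0,0,0,-1]]'
python3 - <<'E'
from h import *
im,d=eyes.get_image("side");save("s2",cv2.resize(im[130:300,240:460],(776,600)))
o=eyes.outline_of("pin","side")
for x in o:
    p=pts("side",d,x["mask"]);print(x["rect"],round(x["conf"],2),np.percentile(p,[1,99],axis=0).round(3).tolist() if len(p) else '')
E
```

```text
time_s: 5.4
eef_pos: [0.5542, 0.1095, 0.0581]
tcp_rot: [0.5, 2.72, -0.1]
ft_force: [-0.1, -0.1, -0.4]
gripper_width: 0.0211
gripper_force: 30.0
[212.5, 353.0, 61.6, 62.0] 0.61 [[0.198, -0.345, 0.01], [0.318, -0.184, 0.027]]
[195.8, 179.1, 93.5, 15.3] 0.6 [[0.186, 0.309, -0.0], [0.445, 0.421, 0.036]]
[321.0, 225.3, 52.5, 9.8] 0.51 [[0.514, 0.076, 0.051], [0.629, 0.121, 0.106]]
```

View pics/s2.png

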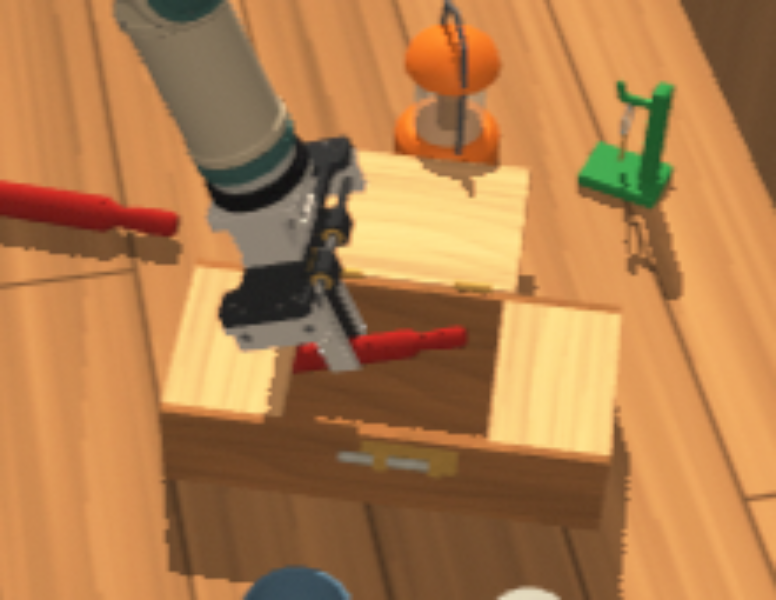

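The side view shows the pin rigidly gripped, slanted, with its far tip at crop (465,335) clear of the far board. The measured tip height is about 0.10 m. I now slide it out along its axis.

```bash
python3 -m handwheel '[[0,0,0,-0.015,0,0,-1],[0,0,0,-0.02,0,0,-1],[0,0,0,-0.02,0,0,-1],[0,0,0,-0.02,0,0,-1],[0,0,0,-0.02,0,0,-1]]'; python3 -m handwheel '[[0,0,0,-0.015,0,0,-1],[0,0,0,-0.005,0,-0.02,-1],[0,0,0,-0.01,0,-0.025,-1],[0,0,0,-0.01,0,-0.025,-1],[0,0,0,0,0,0,-1]]'
```

```text
time_s: 6.0
eef_pos: [0.6413, 0.0769, 0.0944]
tcp_rot: [0.505, 2.717, -0.097]
ft_force: [0.5, 0.5, -1.1]
gripper_width: 0.0211
gripper_force: 30.0
time_s: 6.5
eef_pos: [0.6538, 0.0737, 0.179]
tcp_rot: [0.504, 2.709, -0.093]
ft_force: [-0.3, 0.1, -0.3]
gripper_width: 0.0211
gripper_force: 30.0
```

```bash
python3 -m handwheel '[[0,7.3,0,0,0,0,-1],[0,7.3,0,0,0,0,-1],[0,7.3,0,0,0,0,-1],[0,0,0,0.02,-0.005,0,-1],[0,0,0,0.02,-0.005,0,-1]]'; python3 -m handwheel '[[0,0,0,0.02,-0.005,0,-1],[0,0,0,0,0,0,-1],[0,0,0,0,0,0,-1],[0,0,0,0,0,0,-1]]'
python3 - <<'E'
from h import *
for cam in("side","top"):
    im,d=eyes.get_image(cam);save("f_"+cam,cv2.resize(im[130:300,210:430],(776,600)))
    for x in eyes.outline_of("pin",cam):
        p=pts(cam,d,x["mask"]);q=p[(p[:,2]>.1)]
        if len(q)>20:
            w,v=np.linalg.eigh(np.cov(q.T));print(cam,x["rect"],x["conf"],np.median(q,0).round(3),v[:,2].round(3),np.percentile(q,[1,99],axis=0).round(3).tolist())
E
```

```text
time_s: 7.0
eef_pos: [0.6099, 0.0779, 0.1707]
tcp_rot: [-0.574, -3.085, -0.001]
ft_force: [-0.3, 0.0, -0.4]
gripper_width: 0.0208
gripper_force: 30.0
time_s: 7.4
eef_pos: [0.5891, 0.0811, 0.1738]
tcp_rot: [0.572, 3.087, 0.001]
ft_force: [0.3, 0.2, -0.8]
gripper_width: 0.0208
gripper_force: 30.0
side [309.1, 196.6, 86.8, 16.0] 0.83 [0.567 0.082 0.187] [-0.936  0.352 -0.009] [[0.482, 0.043, 0.175], [0.674, 0.121, 0.195]]
top [304.6, 209.6, 20.3, 47.9] 0.57 [0.53  0.103 0.188] [-0.938  0.343 -0.042] [[0.479, 0.082, 0.18], [0.574, 0.124, 0.194]]
```

View pics/f_side.png

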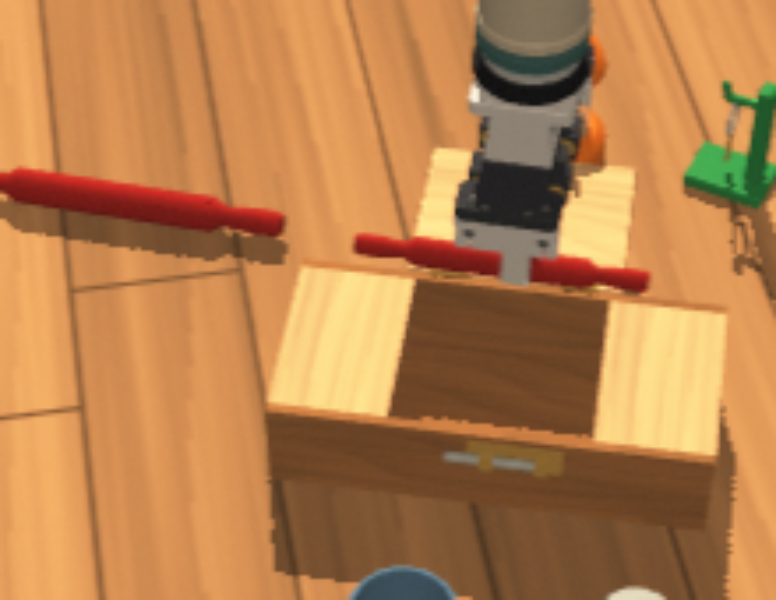

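The pin is level in the fingers, from crop (357,243) to (648,280). Its centre is at about (0.577, 0.082), roughly 0.18 m up, over the hatch, so I hand the job in.

```bash
python3 -c "
from bench import r
print(r.job_done())"
```

```text
the job is handed in; nothing more can be done
None
```

The red rolling pin is out of the box and held level over the middle of the hatch, about 10 cm above the top. I handed the job in at about 8 s; no verdict came back, and I did not re-measure the lantern, jar and cup, though no contact force showed in the readings.

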